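# Load the flask shaker and close its hold-down

## Robot

A 6-joint arm with a two-finger parallel gripper is mounted at the origin on a cart in front of the work surface, level with it; the furniture and walls round the work are solid. World frame = base frame: x ahead of the robot, y to its left, z up, the work surface at z = 0. Lengths are in m, angles in degrees, forces in N, time in s.
With the tool pointing down it reaches from about 0.35 to 0.875 m from the base axis. Payload 4.2 kg.
Tool frame: the origin (TCP) lies midway between the tips of the shut fingers; the grasp point (between the pads) lies 19 mm behind it; y points along the fingers, z is the direction in which the jaws open and shut, and the axes are right-handed (so a half turn about y gives the same grasp; the last joint's range is limited). The gripper opens to 87 mm and grips with 3 to 60 N. Pads are 19 mm wide; open, the fingers measure 117 mm over their backs; the gripper's body (75 mm by 190 mm) begins 51 mm behind the grasp point.
Start: joints at [81.051, 22.042, 0.453, 0, -68.411, -14.817], TCP at [0.252, 0.572, 0.223] pointing down, gripper open.
Joint ranges: [-179.83, 179.83], [-69.29, 118.12], [-61.27, 80.66], [-181.25, 117.63], [-171.15, -9.14], [-177.46, 177.46]. Speed limits (degrees/s): [159.86, 159.86, 180, 180, 180, 180].

## Interface

Orientations are given as [roll, pitch, yaw] about the fixed x, y, z axes, in that order (R = Rz(yaw) Ry(pitch) Rx(roll)).
In Python, from workcell import env gives the robot as it stands. The module is installed in compiled form; this text tells all that it offers. Calls block until the motion is done:
- env.goto(position, orientation): joint-space move of the TCP to a pose.
- env.move_straight(position, rotation=None, rate=0.15, force_limit=None): straight line of the TCP; rotation=None keeps the orientation; rate is the mean speed in m/s. With force_limit (N) it stops when the force on the tool has changed by that much, and returns True; else False.
- env.set_joints(angles): joint-space move.
- env.gripper_to(opening, grasp_force=None): opening from 0.0 (shut) to 1.0 (fully open); grasp_force is the grip in N (None keeps the last); returns when the fingers have stopped.
- env.dwell(seconds).
- env.inverse_kinematics(position, orientation): joint angles nearest the present ones, or None.
- env.read_state(): the state.
- env.grab_frame(name): name is "scene" or "top" or "wrist"; returns a dict with "image" (384x512x3 uint8, blue, green, red), "fx", "fy", "cx", "cy" (pixels), "position" and "orientation" of the camera in the world. Camera axes: x right, y up, looking along -z (the intrinsics and any distortion apply to the point x, -y, -z); pixel columns grow to the right and rows downward; lengths in m; the calibration is good to about 2 mm. A picture is of the moment at which its call begins. There is no depth.
A pose or a line that the arm cannot do raises env.Unreachable and nothing moves.
- env.close_job(): hands the job in, once; it reports no verdict.
Trained networks look in a picture, given as the dict that the camera call returned (one of the last four; its "shot" number tells which), for a name from the list of things; names that differ only in an ending like _2 or _b are one class to them, and where a whole thing is asked for, a point or a joint stands for the part that bears it (a point fixed in the world has none). Each returns a list of dicts, best first, with "score" (0 to 1); they miss things now and then, are a little off and sometimes report something else, mostly with a low value. They report only what shows in the picture. A call takes as long as a camera call. They do not tell look-alikes from the thing itself.
- env.search_frame(picture, thing): "xyz" ([x, y, z] in m, in world coordinates, good to about 4 mm: the middle of the surface that is visible of it).
- env.trace(picture, thing): "mask" (384x512 bool, what is visible of it).
The state is a dict: "clock": time; "joint_positions": joint angles; "qvel": joint speeds; "joint_torque": joint torques, N m; "position": TCP position; "tool_rot": TCP orientation; "force": force on the tool from outside, world axes, zero at the start; "wrist_torque": the same for the moment, N m; "opening": opening from 0.0 (shut) to 1.0 (fully open).
Only numpy, scipy, OpenCV 4.12 (cv2) and the standard library are available. Lean on these libraries where they do the work, as an engineer would, in place of code of your own. Each camera call takes 0.05 s, during which the arm holds its last target.

## Task

Take the round-bottomed flask with the red stopper out of its cork ring and set it down, upright and without dropping it, in the black cup of the shaker. When it stands there on its own, swing the hold-down arm over it by the red knob and push the arm down until its pad presses gently but firmly on the middle of the stopper, without forcing the glass, then let go. Leave the flask with the black stopper and the timer alone.

Things in the scene. Friction and masses are not known exactly. Their poses are not given: they have to be found in the camera images.
- red_flask: round-bottomed amber flask with a red stopper, the one to load, 200 to 350 g. Origin at the bulb's lowest point, z up the neck. Bulb diameter 50, straight neck diameter 18 from 50 to 80 above the origin (grasp here, best at 70), lip diameter 23 at 81 to 84, stopper diameter 22 from 84 to its flat top at 100. Starts upright in a cork ring (outer diameter 76, hole 36, height 22)
- red_flask_top (a point): centre of the flat top of the red stopper, 100 above the bulb's lowest point
- black_flask: bystander: the same flask with a black stopper, in a cork ring of its own; must stay there
- timer: bystander: white desk timer, 42 x 70 x 59, origin under its centre; must stay there
- station: the flask shaker, fixed to the worktop: grey housing 205 x 120, its platform 30 above the worktop. Origin on the worktop below the axis of the black cup, z up, x pointing from the cup to the steel post (diameter 16), which stands 110 from the cup's axis along +x
- cup (a point): centre of the rim of the round black cup, 70 above the worktop; outer diameter 64, inner 56. Inside, the bulb rests on a rubber seat ring (hole 20) whose height differs from one start to the next: the bulb's lowest point comes to rest between 35 and 53 above the worktop, so feel for it when setting down
- post_top (a point): centre of the top of the post, 225 above the worktop; the hold-down arm swings about this vertical axis
- knob (a point): centre of the red grip knob of the hold-down arm (upright cylinder, diameter 22, height 34, flat top 17 above this point, free above and around), on the arm 110 from the post's axis, straight above the pad; 224 above the worktop with the arm fully up. The arm's top lies 23 below this point, the pad's underside 49 below it
- clamp_pad: black rubber pad under the end of the arm, diameter 24, with five small nubs below; origin at the centre of its underside, 175 above the worktop with the arm fully up. It is sprung: about 4 N for each mm that it is pushed in, 6 mm at most
- clamp_arm (a joint): swing of the hold-down arm about the post (rad): 0 = over the cup's axis, positive = swung aside to the station's +y (clockwise seen from above), range -0.4 to 2.1; starts swung aside at 1.2 to 1.75. It has slight friction (under 1 N at the knob) and stays where it is left; no stop at 0
- clamp_slide (a joint): how far the arm has been pushed down the post (m), 0 = fully up, 0.075 = lowest; starts at 0 to 0.008. Its collar drags: it moves down under about 5 N on the knob (which tells nothing of the pad), a pad that presses adds to that, and it stays where it is left and keeps the pressure reached
Not all that is in view belongs to the job. What is shaped like the red_flask but pink or yellow is not meant.

How it is judged (in metres and radians):
On the way, in this order (a step that is already met when the one before it is completed fails the run):
1. the red-stoppered flask stands upright in the cup, released, with the arm still swung aside (horizontal distance between red_flask and cup below 0.006 m and angle between red_flask's own z axis and vertical below 0.15 rad and height (world z) of red_flask below 0.056 m and contact force between red_flask and station above 0.3 N and contact force between the fingers and red_flask below 0.1 N and value of joint clamp_arm above 0.5 rad), for 0.2 s.
2. the pad has been swung over the stopper (horizontal distance between clamp_pad and red_flask_top below 0.008 m), for 0.1 s.
At the end, for the whole second after the job is handed in: the red-stoppered flask stands in the cup, its bulb within 6 mm of the cup's axis and seated, tilted less than 0.15 rad and at rest; the pad is within 8 mm of the middle of the stopper and stays pressed on it with more than 2 N by itself (contact force between clamp_pad and red_flask above 2 N and horizontal distance between clamp_pad and red_flask_top below 0.008 m and horizontal distance between red_flask and cup below 0.006 m and height (world z) of red_flask below 0.056 m and angle between red_flask's own z axis and vertical below 0.15 rad and linear speed of red_flask below 0.02 m/s); the robot touches nothing.
It fails at once if the pad pressed on the flask with more than 20 N (contact force between clamp_pad and red_flask above 20 N).
It fails at once if the flask was pushed against the shaker with more than 35 N (contact force between red_flask and station above 35 N).
It fails at once if the flask was let fall (faster than 0.4 m/s with no finger on it, a drop of about 8 mm) (linear speed of red_flask above 0.4 m/s and contact force between the fingers and red_flask below 0.05 N).
It fails at once if the black-stoppered flask was moved by more than 20 mm or tipped by more than 0.3 rad (distance of black_flask from where it was at the start of the episode above 0.02 m or angle between black_flask's own z axis and vertical above 0.3 rad).
It fails at once if the timer was moved by more than 20 mm (distance of timer from where it was at the start of the episode above 0.02 m).
It also fails if it takes over 54 s, if anything falls off the work surface, if the arm or the gripper's body presses on something with over 40 N, if the wrist force passes 120 N, or if a joint passes its speed limit or range.

## Working session

There is one attempt and no reset: what is moved stays moved. The work goes in short steps, each a Python script; the robot and the scene stay as the last script left them, time stands still between calls to the robot, and variables do not carry over. Pictures are saved under pics/ and viewed, and the job is handed in when it is done.

```bash
mkdir -p pics; cat > h.py <<'E'
import numpy as np, cv2
from scipy.spatial.transform import Rotation as R
from workcell import env
def cam(f):
    o=f["orientation"]; return np.array(f["position"]), R.from_euler('xyz',o,degrees=True).as_matrix()
def ray(f,u,v):
    p,M=cam(f); d=M@np.array([(u-f["cx"])/f["fx"],-(v-f["cy"])/f["fy"],-1]); return p,d/np.linalg.norm(d)
def atz(f,u,v,z):
    p,d=ray(f,u,v); return p+d*(z-p[2])/d[2]
def proj(f,X):
    p,M=cam(f); c=M.T@(np.array(X)-p); return f["cx"]+f["fx"]*c[0]/-c[2], f["cy"]-f["fy"]*c[1]/-c[2]
E
python3 - <<'E'
from h import *
for n in ["scene","top"]:
    f=env.grab_frame(n); cv2.imwrite(f"pics/{n}0.png",f["image"])
    print(n,{k:v for k,v in f.items() if k!="image"})
    for t in ["red_flask","black_flask","timer","station","knob","clamp_pad","cup","post_top","red_flask_top"]:
        try: print(t,[(np.round(r["xyz"],3).tolist(),round(r["score"],2),[round(x) for x in proj(f,r["xyz"])]) for r in env.search_frame(f,t)[:4]])
        except Exception as e: print(t,e)
s=env.read_state(); print(s)
E
```

```text
scene {'fx': 451.4804606994467, 'fy': 451.4804606994467, 'cx': 256.40111513983027, 'cy': 193.5690578463497, 'position': array([-0.0770826 , -0.73364449,  0.49273695]), 'orientation': array([ 67.9760989 ,   1.24987083, -53.62427194]), 'shot': 1}
red_flask [([0.457, -0.373, 0.056], 0.96, [278, 290]), ([0.484, -0.254, 0.039], 0.74, [233, 271]), ([0.548, -0.46, 0.046], 0.74, [349, 287]), ([0.484, -0.059, 0.03], 0.63, [163, 247])]
black_flask [([0.586, -0.354, 0.054], 0.95, [307, 256])]
timer [([0.691, -0.237, 0.028], 0.59, [286, 232])]
station [([0.484, -0.062, 0.027], 0.87, [164, 249]), ([0.511, 0.058, 0.177], 0.48, [129, 168]), ([0.526, 0.032, 0.195], 0.43, [141, 161])]
knob [([0.517, 0.056, 0.194], 0.88, [131, 161])]
clamp_pad [([0.528, 0.028, 0.191], 0.68, [143, 163]), ([0.508, 0.061, 0.18], 0.43, [127, 168])]
cup [([0.485, -0.061, 0.032], 0.86, [164, 246])]
post_top []
red_flask_top [([0.486, -0.254, 0.044], 0.96, [234, 268]), ([0.462, -0.367, 0.058], 0.91, [277, 286]), ([0.549, -0.456, 0.042], 0.89, [347, 288])]
top {'fx': 366.78634071482895, 'fy': 366.78634071482895, 'cx': 256.237
[... 837 characters left out ...]
361, 0.056], 0.63, [299, 229])]
{'clock': 1.0, 'joint_positions': array([ 8.10493839e+01,  2.20387041e+01,  4.52378272e-01, -4.67497577e-04,
       -6.84106116e+01, -1.48157185e+01]), 'qvel': array([ 0.04224444,  0.04290227,  0.01367336,  0.08527769, -0.02058137,
        0.01330829]), 'joint_torque': array([-3.26346180e-04, -3.90482211e+01,  1.87626493e+01,  4.22446892e+00,
        1.55364320e-02, -2.67125944e-05]), 'position': array([0.25185536, 0.5719824 , 0.22257854]), 'tool_rot': array([-9.00028496e+01, -1.20339552e-03,  1.56233493e+02]), 'force': array([ 0.62747588, -0.11543911,  0.39180864]), 'wrist_torque': array([-0.00088758,  0.03960059,  0.04279847]), 'opening': 0.9991302495814453}
```

View pics/scene0.png

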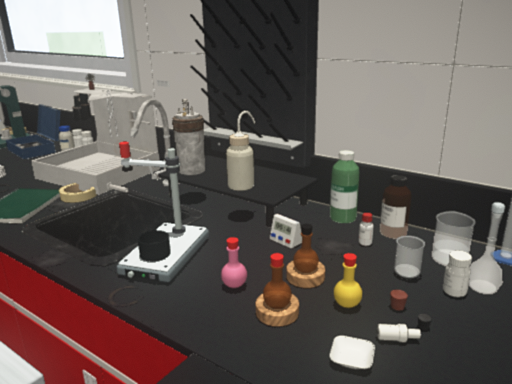

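View pics/top0.png

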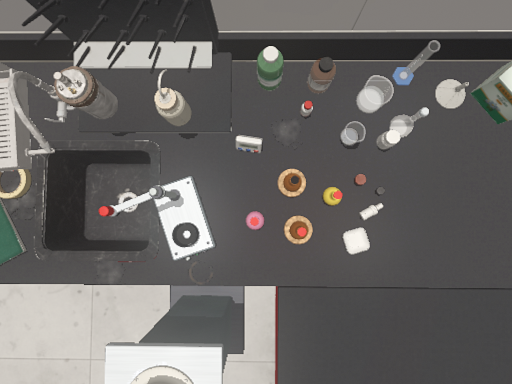

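```bash
python3 - <<'E'
import cv2,numpy as np
a=cv2.imread("pics/scene0.png")[200:340,140:400];b=cv2.imread("pics/top0.png")[150:270,90:350]
cv2.imwrite("pics/crop0.png",cv2.resize(a,None,fx=3,fy=3,interpolation=3))
cv2.imwrite("pics/crop1.png",cv2.resize(b,None,fx=3,fy=3,interpolation=3))
E
```

```text
(no output)
```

View pics/crop0.png

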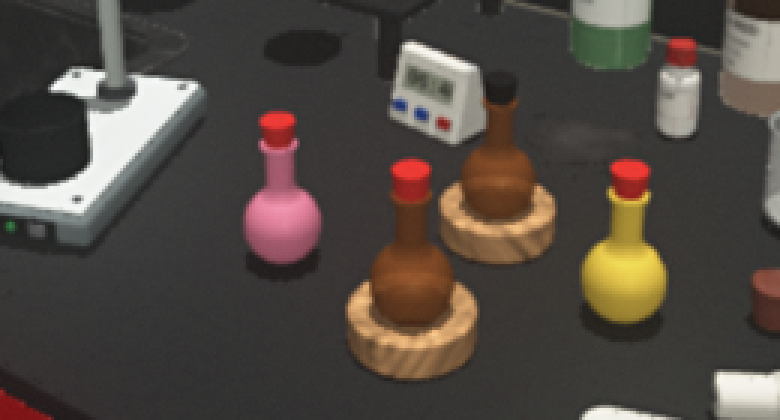

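View pics/crop1.png

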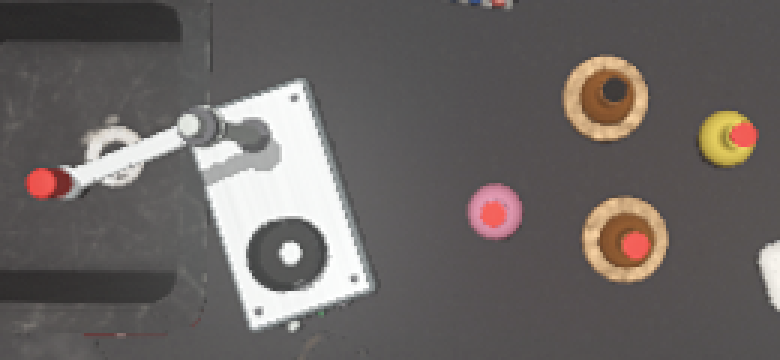

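The red-stopper shapes, as pixels in the top view:
- Amber flask in its cork ring: (301,232). In the scene view it is at (278,290). This is the one I want.
- Pink flask: (255,221).
- Yellow flask: (333,195).
- Small white bottle with a red cap: (307,105).
- Black-stoppered amber flask: (292,182).

The crops confirm the choice: amber bulb, red stopper, in a ring. The shaker cup is at (186,235), the post top at (156,191) and the knob at (105,211).

```bash
cat >> h.py <<'E'
def redblobs(f,lo=30):
    h=cv2.cvtColor(f["image"],cv2.COLOR_BGR2HSV)
    m=(((h[...,0]<5)|(h[...,0]>174))&(h[...,1]>170)&(h[...,2]>120)).astype(np.uint8)
    n,l,st,c=cv2.connectedComponentsWithStats(m); return [(c[i].round(1).tolist(),st[i].tolist()) for i in range(1,n) if st[i,4]>=lo],l
E
python3 - <<'E'
from h import *
f=env.grab_frame("top"); b,l=redblobs(f)
for x in b: print(x, atz(f,*x[0],.114).round(4), atz(f,*x[0],.24).round(4))
g=cv2.cvtColor(f["image"],cv2.COLOR_BGR2GRAY)
cv2.imwrite("pics/st.png",cv2.resize(f["image"][165:270,90:225],None,fx=5.5,fy=5.5,interpolation=cv2.INTER_CUBIC))
for n,p,z in [("cup",(186,235),.07),("post",(155.5,191.5),.225)]: print(n,atz(f,*p,z).round(4))
f=env.grab_frame("scene"); b,l=redblobs(f,20)
for x in b: print(x)
cv2.imwrite("pics/st2.png",cv2.resize(f["image"][130:290,100:230],None,fx=5,fy=3.7*5/3.7,interpolation=cv2.INTER_CUBIC)[:, :])
E
```

```text
([103.0, 211.0], [99, 207, 10, 9, 38]) [0.5169 0.1245 0.114 ] [0.5178 0.0692 0.24  ]
cup [ 0.4565 -0.0721  0.07  ]
post [ 0.5603 -0.037   0.225 ]
([124.1, 149.0], [120, 142, 9, 15, 112])
([367.5, 215.6], [363, 213, 9, 8, 41])
([232.2, 242.3], [227, 237, 11, 12, 107])
([88.7, 324.1], [0, 253, 187, 131, 7879])
([276.6, 259.3], [271, 253, 12, 14, 142])
([349.8, 258.6], [344, 253, 13, 13, 126])
([47.0, 349.8], [0, 299, 125, 85, 3908])
```

View pics/st.png

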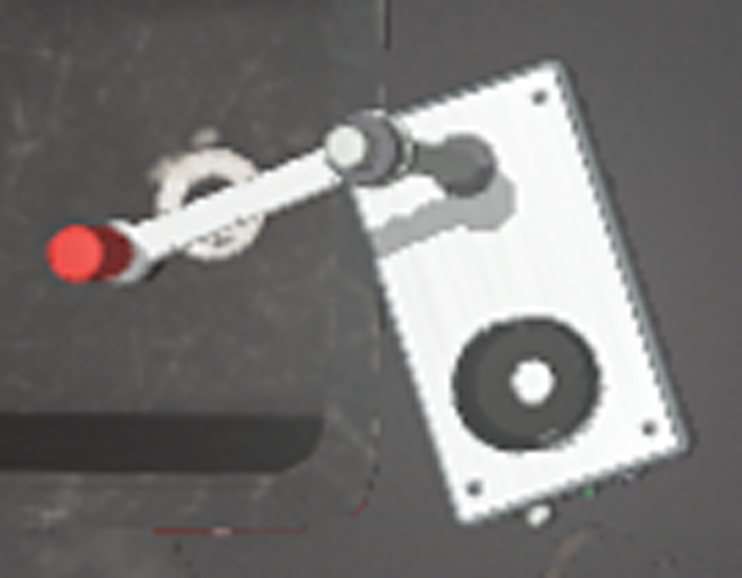

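```bash
python3 - <<'E'
from h import *
f=env.grab_frame("top")
for n,p,z in [("cup",(185.8,234.6),.07),("post",(153.1,191.7),.225),("knobtop",(103.6,211.2),.239),("stop",(301.5,231.5),.114)]: print(n,atz(f,*p,z).round(4))
for p in ([.457,-.072,.33],[.46,-.37,.33],[.46,-.37,.064]):
  for yaw in (0,21,180,201): print(p,yaw,np.round(env.inverse_kinematics(p,[-90,0,yaw]),0))
env.move_straight([.24,.5,.36],rate=.3)
env.goto([.40,-.07,.36],[-90,0,201])
f=env.grab_frame("wrist"); cv2.imwrite("pics/w1.png",f["image"]); print({k:v for k,v in f.items() if k!="image"}); print(env.read_state()["clock"])
E
```

```text
cup [ 0.4575 -0.0716  0.07  ]
post [ 0.5598 -0.0318  0.225 ]
knobtop [0.5174 0.0683 0.239 ]
stop [ 0.4701 -0.3625  0.114 ]
[0.457, -0.072, 0.33] 0 [  11.    2.  -10.   -0.  -78. -101.]
[0.457, -0.072, 0.33] 21 [ 11.   2. -10.   0. -78. -80.]
[0.457, -0.072, 0.33] 180 [ 11.   2. -10.   0. -78.  79.]
[0.457, -0.072, 0.33] 201 [ 11.   2. -10.   0. -78. 100.]
[0.46, -0.37, 0.33] 0 [-23.  16.   6.  -0. -81. -67.]
[0.46, -0.37, 0.33] 21 [-23.  16.   6.   0. -81. -46.]
[0.46, -0.37, 0.33] 180 [-23.  16.   6.   0. -81. 113.]
[0.46, -0.37, 0.33] 201 [-23.  16.   6.   0. -81. 134.]
[0.46, -0.37, 0.064] 0 [-23.  28. -16.  -0. -46. -67.]
[0.46, -0.37, 0.064] 21 [-23.  28. -16.   0. -46. -46.]
[0.46, -0.37, 0.064] 180 [-23.  28. -16.   0. -46. 113.]
[0.46, -0.37, 0.064] 201 [-23.  28. -16.   0. -46. 134.]
{'fx': 300.4982743027786, 'fy': 300.4982743027786, 'cx': 254.90652584050775, 'cy': 188.06782033089712, 'position': array([ 0.46676955, -0.04336814,  0.52211503]), 'orientation': array([-1.52407182e+01,  3.04918516e-02, -6.89486077e+01]), 'shot': 6}
3.9917
```

View pics/w1.png

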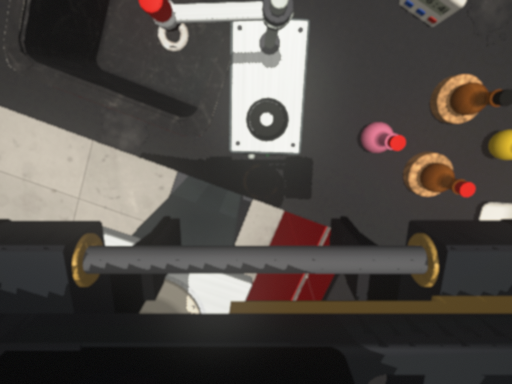

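```bash
python3 - <<'E'
import cv2
a=cv2.imread("pics/w1.png")
cv2.imwrite("pics/w1a.png",cv2.resize(a[85:160,225:315],None,fx=8,fy=8,interpolation=cv2.INTER_CUBIC))
cv2.imwrite("pics/w1b.png",cv2.resize(a[0:40,130:300],None,fx=4.5,fy=4.5,interpolation=cv2.INTER_CUBIC))
E
```

```text
(no output)
```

View pics/w1a.png

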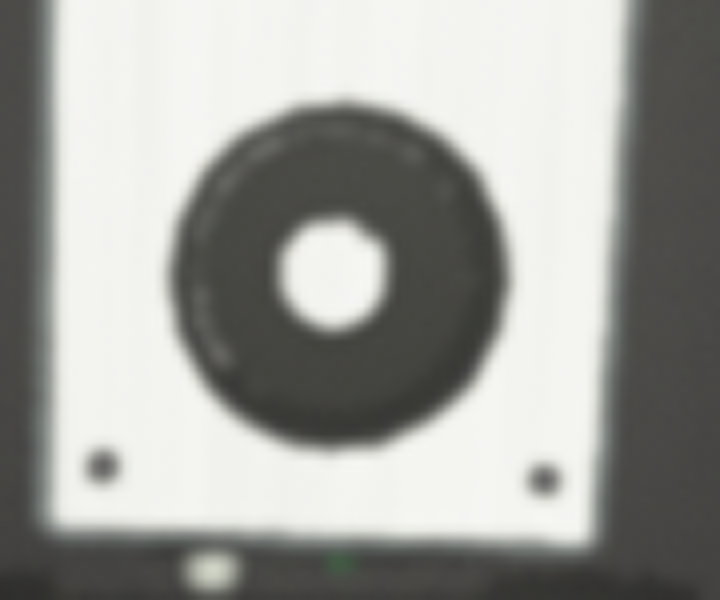

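```bash
python3 - <<'E'
from h import *
env.goto([.41,-.335,.30],[-90,0,201])
f=env.grab_frame("wrist"); cv2.imwrite("pics/w2.png",f["image"]); b,l=redblobs(f)
for x in b: print(x, atz(f,*x[0],.114).round(4))
print({k:v for k,v in f.items() if k!="image"}, env.read_state()["clock"])
print([(np.round(r["xyz"],4),r["score"]) for r in env.search_frame(f,"red_flask")])
E
```

```text
([209.2, 72.7], [201, 65, 17, 17, 231]) [ 0.492  -0.2489  0.114 ]
([398.8, 84.1], [389, 74, 20, 21, 305]) [ 0.5558 -0.4472  0.114 ]
([296.8, 131.2], [288, 123, 18, 18, 258]) [ 0.4685 -0.3626  0.114 ]
{'fx': 300.4982743027786, 'fy': 300.4982743027786, 'cx': 254.90652584050775, 'cy': 188.06782033089712, 'position': array([ 0.4767098 , -0.30810517,  0.46284699]), 'orientation': array([-1.51784231e+01, -2.09012129e-03, -6.89339710e+01]), 'shot': 7} 5.1
[(array([ 0.5502, -0.4482,  0.0474]), 0.88), (array([ 0.4721, -0.3567,  0.0556]), 0.87), (array([ 0.4942, -0.2527,  0.0438]), 0.73)]
```

View pics/w2.png

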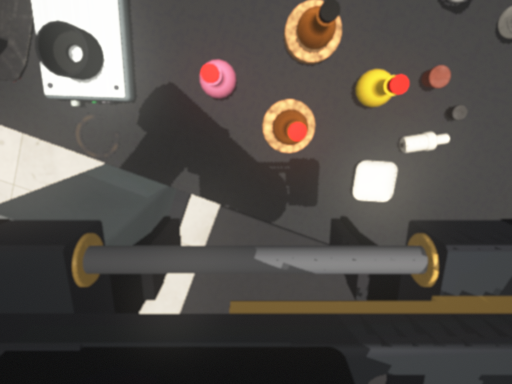

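```bash
python3 - <<'E'
from h import *
w1={'fx': 300.4982743027786,'fy': 300.4982743027786,'cx': 254.90652584050775,'cy': 188.06782033089712,'position':[ 0.46676955, -0.04336814,  0.52211503],'orientation':[-1.52407182e+01,  3.04918516e-02, -6.89486077e+01]}
w2=dict(w1,position=[ 0.4767098 , -0.30810517,  0.46284699],orientation=[-1.51784231e+01, -2.09012129e-03, -6.89339710e+01])
im=cv2.imread("pics/w1.png"); g=cv2.cvtColor(im,cv2.COLOR_BGR2GRAY)
def fit(g,th,x0,y0,x1,y1,minA=300):
    m=(g[y0:y1,x0:x1]<th).astype(np.uint8)
    cs,_=cv2.findContours(m,cv2.RETR_EXTERNAL,cv2.CHAIN_APPROX_NONE)
    for c in cs:
        if cv2.contourArea(c)>minA: e=cv2.fitEllipse(c); yield (e[0][0]+x0,e[0][1]+y0),e[1]
for c,s in fit(g,150,242,92,293,148): print("cup w1",c,s,atz(w1,*c,.07).round(4))
# hole in seat (z ~ .04)
t=cv2.imread("pics/top0.png"); 
f=env.grab_frame("top"); g=cv2.cvtColor(f["image"],cv2.COLOR_BGR2GRAY)
for c,s in fit(g,120,170,220,203,250,150): print("cup top",c,s,atz(f,*c,.07).round(4))
# cork rings
for nm,F,im,box in (("top",f,f["image"],(280,212,320,250)),("w2",w2,cv2.imread("pics/w2.png"),(255,92,325,160))):
    h=cv2.cvtColor(im,cv2.COLOR_BGR2HSV); x0,y0,x1,y1=box
    m=((h[...,1]>70)&(h[...,2]>70)).astype(np.uint8)[y0:y1,x0:x1]
    cs,_=cv2.findContours(m,cv2.RETR_EXTERNAL,cv2.CHAIN_APPROX_NONE); c=max(cs,key=cv2.contourArea); e=cv2.fitEllipse(c)
    print(nm,e[:2],atz(F,e[0][0]+x0,e[0][1]+y0,.018).round(4))
s=env.grab_frame("scene")
print(proj(s,[.469,-.3625,.106]),"vs 276.6,259.3", env.read_state()["clock"])
E
```

```text
cup w1 (266.90464782714844, 119.11892509460449) (40.95785903930664, 42.362735748291016) [ 0.4559 -0.0662  0.07  ]
top ((17.770505905151367, 17.307437896728516), (27.77321434020996, 28.477497100830078)) [ 0.4702 -0.3626  0.018 ]
w2 ((33.42585754394531, 33.54690933227539), (53.648048400878906, 55.45100784301758)) [ 0.4694 -0.3631  0.018 ]
(np.float64(276.3803466181805), np.float64(259.52522366658354)) vs 276.6,259.3 5.25
```

```bash
python3 - <<'E'
from h import *
w1={'fx': 300.4982743027786,'fy': 300.4982743027786,'cx': 254.90652584050775,'cy': 188.06782033089712,'position':[ 0.46676955, -0.04336814,  0.52211503],'orientation':[-1.52407182e+01,  3.04918516e-02, -6.89486077e+01]}
w2=dict(w1,position=[ 0.4767098 , -0.30810517,  0.46284699],orientation=[-1.51784231e+01, -2.09012129e-03, -6.89339710e+01])
w1["image"]=cv2.imread("pics/w1.png");w2["image"]=cv2.imread("pics/w2.png")
print([ (x[0],atz(w1,*x[0],.114).round(4)) for x in redblobs(w1)[0]])
f=env.grab_frame("top"); s=env.grab_frame("scene")
for n,F in (("top",f),("w1",w1),("w2",w2),("scene",s)):
    im=F["image"].copy()
    for c,col in (((.4575,-.0716),(0,255,0)),((.4559,-.0662),(0,0,255))):
        for z,r in ((.07,.032),(.07,.028)):
            pts=np.array([proj(F,[c[0]+r*np.cos(a),c[1]+r*np.sin(a),z]) for a in np.linspace(0,6.283,80)])
            u0,v0=[int(q) for q in proj(F,[.457,-.07,.05])]
            if r==.032 and col==(0,255,0): crop=cv2.resize(im[max(v0-30,0):v0+30,max(u0-30,0):u0+30],None,fx=6,fy=6,interpolation=cv2.INTER_CUBIC)
            q=((pts-[max(u0-30,0),max(v0-30,0)]+.5)*6).astype(np.int32)
            cv2.polylines(crop,[q],True,col,1)
    crop=cv2.copyMakeBorder(crop,0,360-crop.shape[0],0,360-crop.shape[1],cv2.BORDER_CONSTANT)
    cv2.imwrite(f"pics/c_{n}.png",crop)
a=[cv2.imread(f"pics/c_{n}.png") for n in ("top","w1","w2","scene")]
cv2.imwrite("pics/cc.png",cv2.resize(np.vstack([np.hstack(a[:2]),np.hstack(a[2:])]),(600,600)))
E
```

```text
[([150.9, 5.2], array([0.5314, 0.1163, 0.114 ])), ([397.2, 142.5], array([ 0.4916, -0.2396,  0.114 ])), ([466.7, 189.1], array([ 0.4687, -0.362 ,  0.114 ]))]
```

View pics/cc.png

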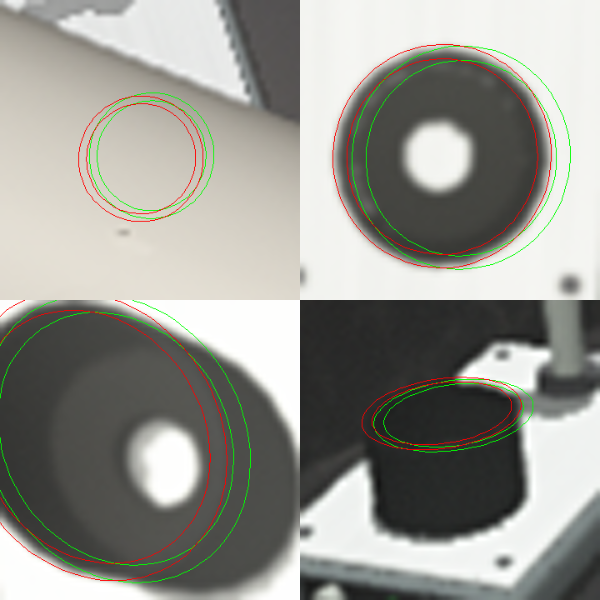

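```bash
python3 - <<'E'
from h import *
o=[-90,0,200]; fx,fy=.4695,-.3627
env.gripper_to(.55,20)
env.goto([fx,fy,.16],o)
r=env.move_straight([fx,fy,.0655],rate=.1,force_limit=8); s=env.read_state(); print(r,s["position"],s["force"])
if not r:
    env.gripper_to(0,20); s=env.read_state(); print("open",s["opening"]*87)
    z0=s["force"]
    env.move_straight([fx,fy,.105],rate=.08); env.dwell(.2); s=env.read_state(); print(s["force"]-z0,s["opening"]*87)
    f=env.grab_frame("scene"); cv2.imwrite("pics/g1.png",f["image"]); print(redblobs(f,20)[0]); print(proj(f,[fx,fy,.106+.0395]))
print(s["clock"])
E
```

```text
False [ 0.47006486 -0.36300784  0.06633923] [ 0.53130839 -0.27162833  0.33551062]
open 21.134143285116707
[-0.14224718  1.33781742 -3.81024193] 21.025740505067372
[([124.1, 149.0], [120, 142, 9, 15, 111]), ([367.6, 215.7], [363, 213, 9, 8, 44]), ([275.5, 240.0], [270, 234, 11, 13, 117]), ([232.3, 243.2], [227, 239, 11, 10, 88]), ([88.5, 323.8], [0, 252, 187, 132, 7979]), ([349.7, 258.7], [344, 253, 13, 13, 130]), ([46.8, 350.1], [0, 299, 125, 85, 4019])]
(np.float64(276.5262202425734), np.float64(238.46953339035383))
9.4667
```

View pics/g1.png

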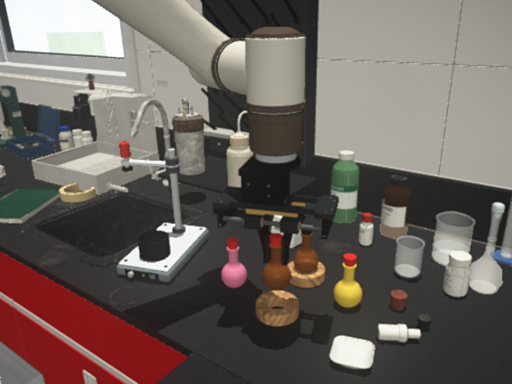

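The flask is gripped and lifted clear of its ring. The stopper is at (275,240) and the weight reads 3.8 N. Next I carry it to a hover over the cup.

```bash
python3 - <<'E'
from h import *
o=[-90,0,200]
env.move_straight([.4695,-.3627,.185],rate=.2)
env.move_straight([.456,-.0672,.185],rate=.25)
env.move_straight([.456,-.0672,.145],rate=.1); env.dwell(.2)
s=env.read_state(); print(s["position"],s["force"],s["clock"],s["opening"]*87)
f=env.grab_frame("scene"); print(redblobs(f,20)[0][:4],proj(f,[*s["position"][:2],s["position"][2]-.051+.092]))
cv2.imwrite("pics/h1.png",cv2.resize(f["image"][120:290,80:260],None,fx=3.3,fy=3.3,interpolation=cv2.INTER_CUBIC))
w=env.grab_frame("wrist"); cv2.imwrite("pics/h1w.png",w["image"]); print({k:v for k,v in w.items() if k!="image"})
E
```

```text
[ 0.45660629 -0.06720343  0.14576762] [-0.23743864 -0.51450826 -3.09315678] 12.15 21.474791291004497
[([145.1, 183.4], [141, 179, 9, 10, 77]), ([366.7, 216.6], [363, 213, 9, 8, 39]), ([232.1, 242.4], [227, 238, 11, 11, 96]), ([88.6, 323.9], [0, 252, 187, 132, 8031])] (np.float64(147.10613725882448), np.float64(182.64357351677538))
{'fx': 300.4982743027786, 'fy': 300.4982743027786, 'cx': 254.90652584050775, 'cy': 188.06782033089712, 'position': array([ 0.52308619, -0.04217915,  0.30812797]), 'orientation': array([-1.51300811e+01,  6.19391205e-03, -6.99804780e+01]), 'shot': 14}
```

View pics/h1.png

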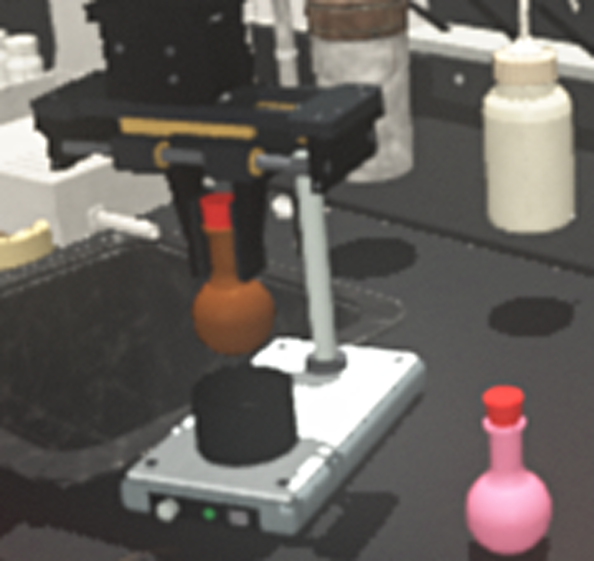

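View pics/h1w.png

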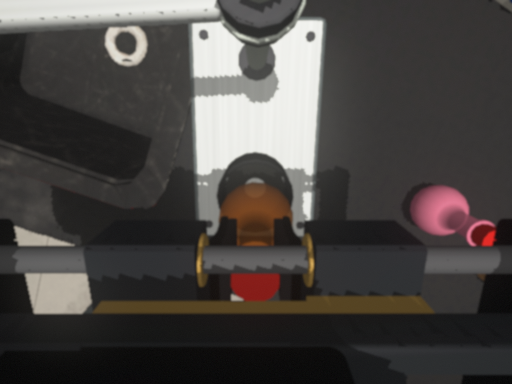

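```bash
python3 - <<'E'
from h import *
f=env.grab_frame("scene"); s=env.read_state(); T=s["position"]
h=cv2.cvtColor(f["image"],cv2.COLOR_BGR2HSV)
m=((h[...,0]>4)&(h[...,0]<14)&(h[...,1]>120)&(h[...,2]>40)).astype(np.uint8); m[:,:130]=0;m[:,175:]=0; m[:160]=0; m[240:]=0
m2=cv2.morphologyEx(m,cv2.MORPH_OPEN,np.ones((9,9)))
n,l,st,c=cv2.connectedComponentsWithStats(m2); print(st[1:],c[1:])
cs,_=cv2.findContours(m2,0,1); k=max(cs,key=cv2.contourArea); print(cv2.minEnclosingCircle(k))
print("pred bulb",proj(f,[T[0],T[1],T[2]-.051+.025]))
d=np.array([np.cos(np.radians(20)),np.sin(np.radians(20)),0]);e=np.array([-d[1],d[0],0])
for nm,v in (("d",d),("e",e)): print(nm,np.array(proj(f,T+v*.01-[0,0,.026]))-proj(f,T-[0,0,.026]))
w=env.grab_frame("wrist"); M=cam(w)
print("w pred bulb",proj(w,T-[0,0,.026]),"stopper top",proj(w,T+[0,0,.049]),"cup rim",proj(w,[.456,-.0672,.07]))
cv2.imwrite("pics/h2w.png",cv2.resize(w["image"][130:320,170:340],None,fx=3.4,fy=3.1,interpolation=2))
E
```

```text
[[139 205  23  21 421]] [[149.83372922 214.86698337]]
((150.19744873046875, 214.85350036621094), 12.28662109375)
pred bulb (np.float64(150.71463129285462), np.float64(214.08413677908712))
d [ 2.41510997 -2.00198102]
e [-4.45140235 -0.48953208]
w pred bulb (np.float64(255.93446037373764), np.float64(217.280948313897)) stopper top (np.float64(256.47243773518386), np.float64(279.79184782151174)) cup rim (np.float64(255.728238887), np.float64(196.28864962802294))
```

View pics/h2w.png

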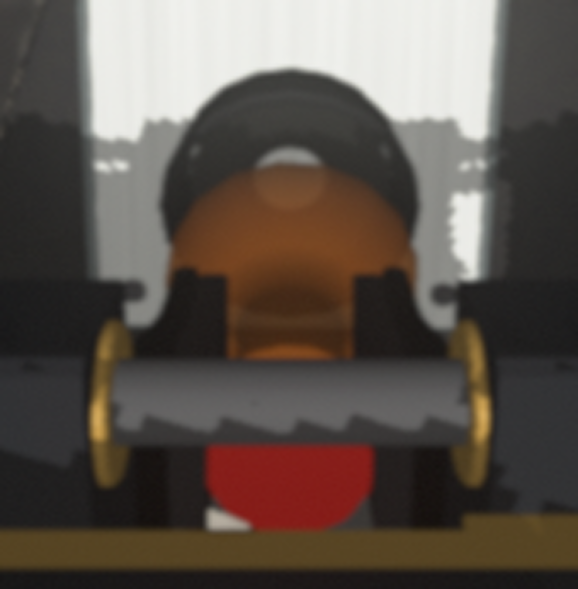

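```bash
python3 - <<'E'
from h import *
env.move_straight([.456,-.0672,.112],rate=.08); s=env.read_state();print(s["position"],s["force"])
r=env.move_straight([.456,-.0672,.083],rate=.015,force_limit=3.); s=env.read_state(); print(r,s["position"],s["force"],s["wrist_torque"],s["clock"])
f=env.grab_frame("scene"); print(redblobs(f,20)[0][0])
cv2.imwrite("pics/p1.png",cv2.resize(f["image"][120:290,80:260],None,fx=3.3,fy=3.3,interpolation=cv2.INTER_CUBIC))
E
```

```text
[ 0.45634426 -0.06720506  0.11212619] [ 0.40541066 -0.51333388 -3.00392127]
True [ 0.45654368 -0.06712471  0.09418037] [0.24752539 0.56757924 3.84468995] [ 0.13915101 -0.02850497 -0.01378662] 14.0917
([148.0, 207.6], [144, 203, 9, 11, 75])
```

View pics/p1.png

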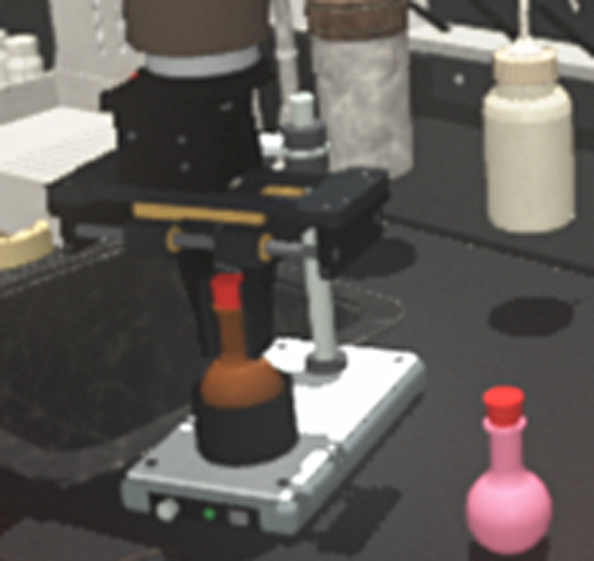

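```bash
python3 - <<'E'
from h import *
env.gripper_to(.5); env.dwell(.3); s=env.read_state(); print(s["opening"],s["force"],s["position"])
env.move_straight([.456,-.0672,.30],rate=.15)
f=env.grab_frame("scene"); print(redblobs(f,20)[0][:2],env.read_state()["clock"])
cv2.imwrite("pics/p2.png",cv2.resize(f["image"][120:290,80:260],None,fx=3.3,fy=3.3,interpolation=cv2.INTER_CUBIC))
for z in (.035,.038,.041,.044): print(z,proj(f,[.456,-.0672,z+.092]))
w=env.grab_frame("wrist"); print(redblobs(w)[0],[proj(w,[.456,-.0672,z]) for z in (.142,)])
cv2.imwrite("pics/p2w.png",w["image"])
for x in redblobs(w)[0]: print(atz(w,*x[0],.142),atz(w,*x[0],.239))
E
```

```text
0.5006039759040949 [-0.26168695 -0.28803019 -0.1326386 ] [ 0.45466853 -0.06728928  0.09294951]
[([124.2, 149.0], [120, 142, 10, 15, 115]), ([149.2, 206.9], [144, 202, 11, 11, 94])] 16.7333
0.035 (np.float64(150.2339489192454), np.float64(210.69260236172101))
0.038 (np.float64(150.068831443411), np.float64(209.32240494472916))
0.041 (np.float64(149.9033017233288), np.float64(207.948786593638))
0.044 (np.float64(149.73735821321094), np.float64(206.57173448100679))
[([101.3, 55.9], [86, 40, 37, 33, 825]), ([253.3, 166.0], [244, 161, 19, 10, 149]), ([252.8, 176.0], [247, 173, 14, 6, 50]), ([401.1, 186.6], [392, 179, 19, 17, 254])] [(np.float64(255.93925761176908), np.float64(173.27059639038956))]
[0.51497405 0.11612461 0.142     ] [0.51750465 0.06800115 0.239     ]
[ 0.46257754 -0.06176761  0.142     ] [ 0.48103484 -0.05581808  0.239     ]
[ 0.45196829 -0.06502822  0.142     ] [ 0.47365044 -0.05808758  0.239     ]
[ 0.49650405 -0.22230771  0.142     ] [ 0.50464889 -0.16755962  0.239     ]
```

View pics/p2.png

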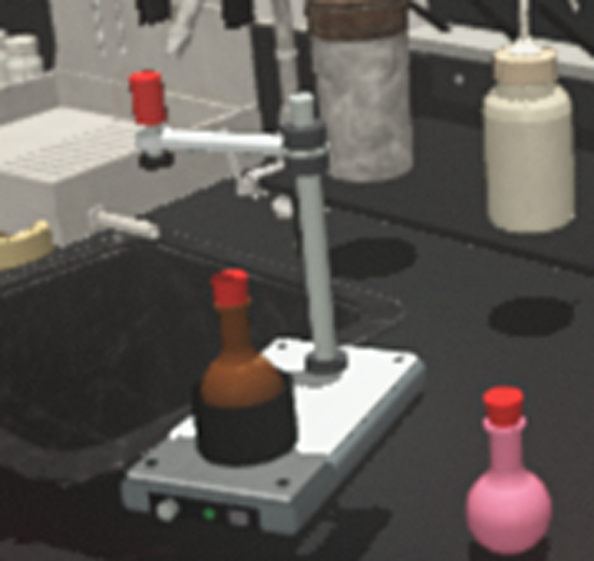

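View pics/p2w.png

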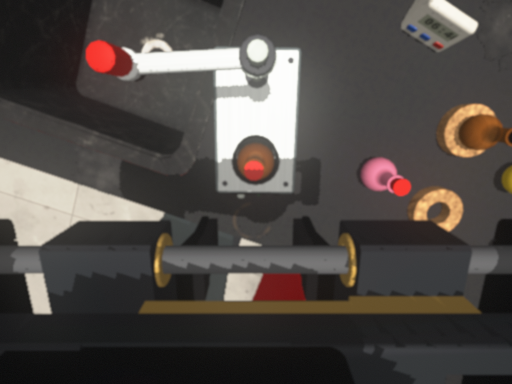

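The flask stands released in the cup, at scene (149,207), with its bottom at about 0.042–0.043. The arm is still aside. Next I grip the knob.

```bash
python3 - <<'E'
from h import *
P=np.array([.5598,-.0318]); a=np.radians(112.9); k=P+.110*np.array([np.cos(a),np.sin(a)]); print(k)
env.goto([*k,.30],[-90,0,112.9]); print(env.read_state()["joint_positions"].round())
r=env.move_straight([*k,.204],rate=.12,force_limit=6); s=env.read_state(); print(r,s["position"],s["force"])
if not r:
    env.gripper_to(0,12); s=env.read_state(); print(s["opening"]*87,s["force"])
f=env.grab_frame("scene"); cv2.imwrite("pics/k1.png",cv2.resize(f["image"][70:290,40:260],None,fx=2.7,fy=2.7,interpolation=cv2.INTER_CUBIC)); print(s["clock"])
E
```

```text
[0.51699637 0.06953039]
[ 25.   9.  -6.   0. -75.  -3.]
False [0.51758138 0.06964521 0.20482929] [-0.4465221  -0.31143616  0.35335392]
21.842120154501686 [-8.42630662e-04  1.14363962e+00  1.65316510e+00]
19.8083
```

View pics/k1.png

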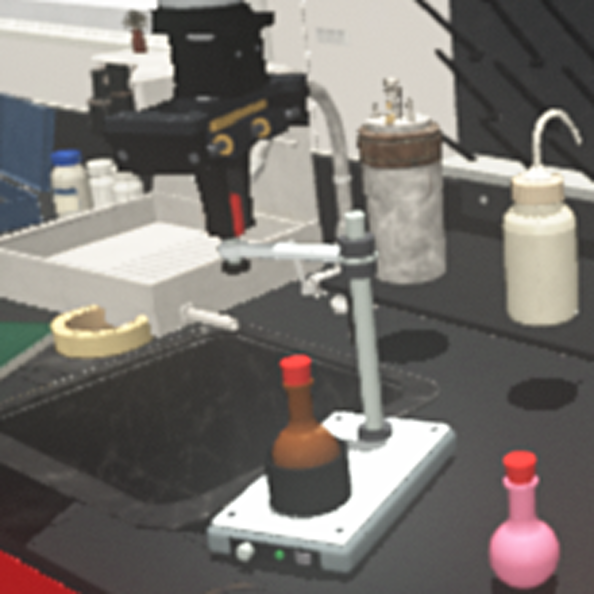

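The knob is gripped at 21.8 mm, so I start the swing.

```bash
python3 - <<'E'
from h import *
P=np.array([.5598,-.0318])
t0=env.read_state()["clock"]
for d in np.linspace(112.9,198.2,9)[1:]:
    a=np.radians(d); k=P+.110*np.array([np.cos(a),np.sin(a)])
    env.move_straight([*k,.204],[-90,0,d],rate=.07); s=env.read_state(); print(round(d),s["position"].round(4),s["force"].round(1),round(s["opening"]*87,1))
    if np.linalg.norm(s["force"])>25: print("STOP"); break
env.dwell(.2); s=env.read_state(); print(s["force"],s["clock"])
f=env.grab_frame("scene"); cv2.imwrite("pics/k2.png",cv2.resize(f["image"][70:290,40:260],None,fx=2.7,fy=2.7,interpolation=cv2.INTER_CUBIC))
w=env.grab_frame("wrist"); cv2.imwrite("pics/k2w.png",w["image"])
E
```

```text
124 [0.4992 0.0599 0.2042] [1.1 0.1 1.2] 21.4
134 [0.4835 0.0472 0.2042] [0.1 0.3 2.4] 21.4
145 [0.4703 0.0317 0.2042] [0.2 0.1 2.6] 21.5
156 [0.4603 0.014  0.2042] [ 0.7 -1.3  2.5] 21.4
166 [ 0.4537 -0.0053  0.2042] [ 2.5 -0.9  2.3] 21.5
177 [ 0.4507 -0.0254  0.2042] [3.5 0.4 1.3] 21.5
188 [ 0.4516 -0.0457  0.2042] [4.3 1.2 1.2] 21.3
198 [ 0.4561 -0.0655  0.2042] [5.4 1.1 2.6] 21.6
[5.04550182 0.45505216 0.25488363] 23.5917
```

View pics/k2.png

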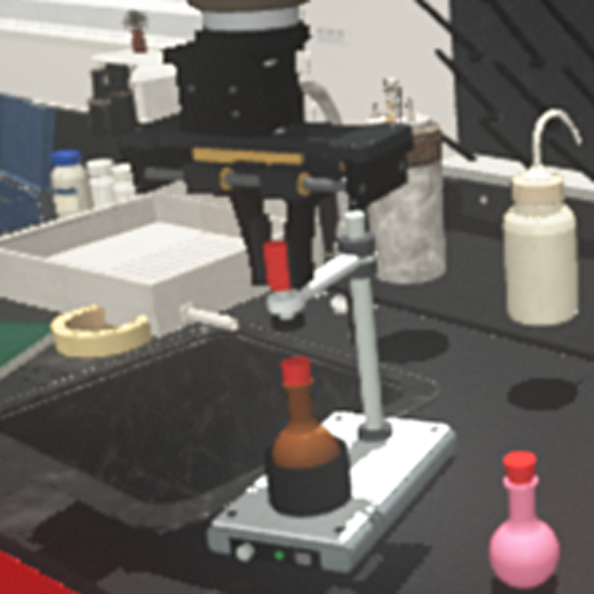

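View pics/k2w.png

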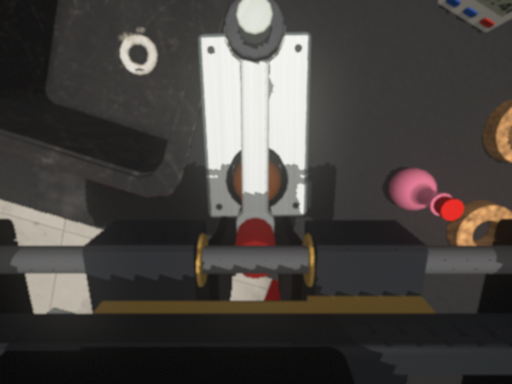

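The pad hangs over the stopper: pad at crop (289,322), stopper top at (296,358). I release the knob and press its top with shut fingers.

```bash
cat >> h.py <<'E'
def F(n=4):
    v=[]
    for _ in range(n): env.dwell(.03); v.append(env.read_state()["force"])
    return np.mean(v,0)
E
python3 - <<'E'
from h import *
P=np.array([.5598,-.0318]); a=np.radians(198.2); k=P+.110*np.array([np.cos(a),np.sin(a)])
env.gripper_to(.45)
env.move_straight([*k,.265],rate=.15); 
f=env.grab_frame("scene"); cv2.imwrite("pics/k3.png",cv2.resize(f["image"][70:290,40:260],None,fx=2.7,fy=2.7,interpolation=cv2.INTER_CUBIC)); print(redblobs(f,20)[0][:3])
w=env.grab_frame("wrist"); print(redblobs(w)[0], proj(w,[*k,.239])); cv2.imwrite("pics/k3w.png",w["image"])
env.gripper_to(0,20); f0=F(); print("f0",f0)
r=env.move_straight([*k,.222],rate=.03,force_limit=12); s=env.read_state(); print(r,s["position"],F()-f0,s["clock"])
E
```

```text
[([143.6, 167.9], [139, 160, 10, 17, 155]), ([149.1, 207.4], [145, 203, 9, 10, 81]), ([367.5, 215.6], [363, 213, 9, 8, 41])]
[([418.5, 189.8], [408, 181, 21, 19, 305]), ([254.4, 212.9], [240, 199, 30, 29, 659])] (np.float64(256.4380358045821), np.float64(216.64198952869376))
f0 [0.35300831 0.10950609 0.28045128]
False [ 0.4552168  -0.06646509  0.22257292] [-2.76107126 -0.90566146  4.90860817] 27.6333
```

View pics/k3.png

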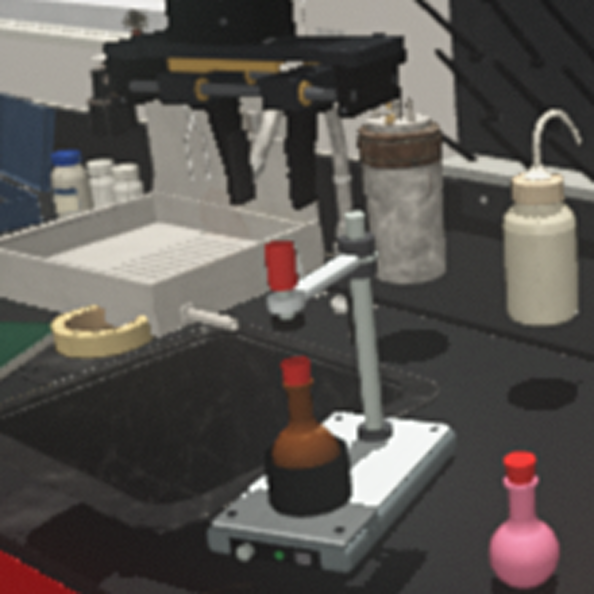

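View pics/k3w.png

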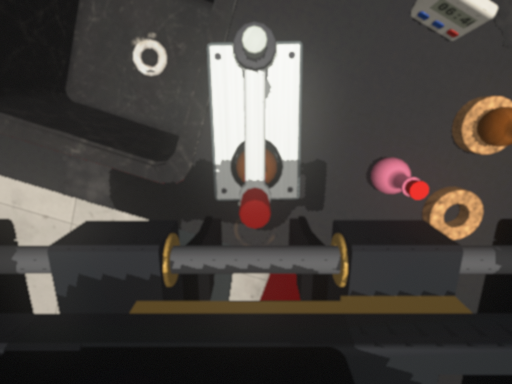

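```bash
python3 - <<'E'
from h import *
P=np.array([.5598,-.0318]); a=np.radians(198.2); k=P+.110*np.array([np.cos(a),np.sin(a)])
f=env.grab_frame("scene"); 
for z in (.224,.22,.216,.135,.133): print(z,proj(f,[*k,z]))
print("knob meas 143.6,167.9 stopper 149.1,207.4")
f0z=.28
z=.222
while z>.2025:
    z-=.001 if z>.2135 else .0005
    r=env.move_straight([*k,z],rate=.02,force_limit=8); v=F(3); s=env.read_state()
    print(round(z,4),round(s["position"][2],4),v.round(2),r)
    if v[2]-f0z>9.5 or r: break
print(s["clock"])
f=env.grab_frame("scene"); cv2.imwrite("pics/k4.png",cv2.resize(f["image"][70:290,40:260],None,fx=2.7,fy=2.7,interpolation=cv2.INTER_CUBIC)); print(redblobs(f,20)[0][:3])
E
```

```text
0.224 (np.float64(144.03379298962034), np.float64(164.59254368057276))
0.22 (np.float64(144.2731941334227), np.float64(166.56993064025636))
0.216 (np.float64(144.51176988709796), np.float64(168.54050010672296))
0.135 (np.float64(149.1719228510588), np.float64(207.03206933946905))
0.133 (np.float64(149.28301458476926), np.float64(207.94965620676115))
knob meas 143.6,167.9 stopper 149.1,207.4
0.221 0.2214 [-2.03 -0.79  5.27] False
0.22 0.2203 [-2.17 -1.22  5.28] False
0.219 0.2192 [-1.89 -0.7   5.07] False
0.218 0.218 [-2.18 -1.36  4.71] False
0.217 0.217 [-2.37 -1.01  5.2 ] False
0.216 0.2159 [-3.03 -0.72  3.96] False
0.215 0.2149 [-2.59 -1.52  4.19] False
0.214 0.214 [-3.44 -1.23  4.4 ] False
0.213 0.2129 [-3.26 -0.86  4.43] False
0.2125 0.2125 [-3.49 -1.56  4.62] False
0.212 0.212 [-3.54 -1.16  4.43] False
0.2115 0.2115 [-3.77 -1.46  5.12] False
0.211 0.211 [-3.91 -1.47  5.37] False
0.2105 0.2105 [-4.17 -1.67  5.03] False
0.21 0.21 [-3.79 -1.32  4.59] False
0.2095 0.2096 [-3.1  -1.08  4.64] False
0.209 0.2091 [-2.86 -0.74  5.15] False
0.2085 0.2087 [-3.27 -0.54  6.13] False
0.208 0.2084 [-3.43 -0.87  5.82] False
0.2075 0.2081 [-3.72 -1.27  7.58] False
0.207 0.2078 [-4.46 -0.8   8.32] False
0.2065 0.2075 [-4.86 -0.87  8.64] False
0.206 0.2072 [-4.42 -0.75  9.68] False
0.2055 0.2069 [-5.19 -0.89 11.09] False
36.2167
[([145.5, 182.7], [141, 174, 10, 17, 143]), ([149.4, 208.5], [145, 204, 9, 9, 60]), ([365.9, 215.8], [363, 213, 9, 8, 36])]
```

View pics/k4.png

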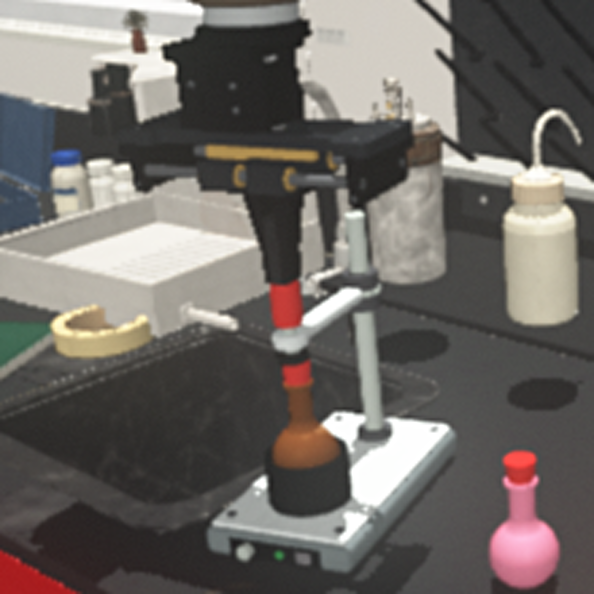

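```bash
python3 - <<'E'
from h import *
s=env.read_state()["position"]
env.move_straight([s[0],s[1],.32],rate=.08); print(env.read_state()["force"])
f=env.grab_frame("scene"); cv2.imwrite("pics/k5.png",cv2.resize(f["image"][120:270,80:230],None,fx=4,fy=4,interpolation=cv2.INTER_CUBIC)); print(redblobs(f,20)[0][:3])
w=env.grab_frame("wrist"); cv2.imwrite("pics/k5w.png",w["image"]); print(redblobs(w)[0],proj(w,[.4553,-.0662,.2065])); print(env.read_state()["clock"])
E
```

```text
[-0.10527196 -0.04954989  0.17052603]
[([145.3, 182.0], [140, 174, 11, 17, 158]), ([149.2, 208.6], [145, 205, 10, 8, 63]), ([367.1, 216.1], [363, 213, 9, 8, 49])]
[([395.2, 179.2], [387, 172, 18, 16, 226]), ([253.9, 187.5], [246, 182, 18, 12, 163])] (np.float64(255.38681007066617), np.float64(184.4910254419743))
37.95
```

View pics/k5.png

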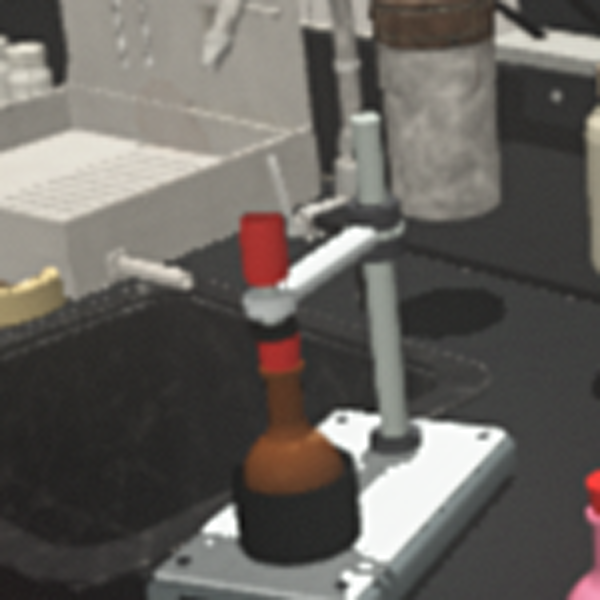

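View pics/k5w.png

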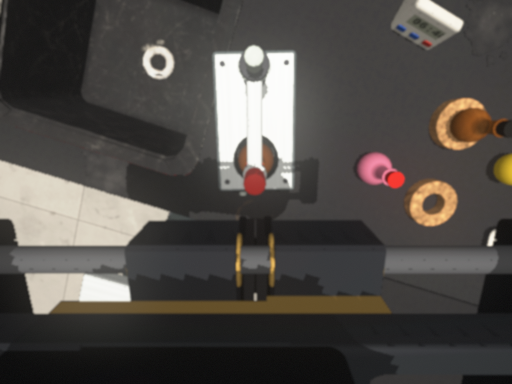

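The pad sits flat on the stopper: pad at crop (277,330), stopper at (280,352). The flask is upright in the cup and the gripper is clear. I hand the job in.

```bash
python3 -c "
from h import *
env.dwell(.3); env.close_job()"
```

```text
the job is handed in; nothing more can be done
```

The red-stoppered amber flask is in the shaker cup with the hold-down pad pressed on its stopper. I handed the job in at about 38 s; no verdict is reported.

**Placing the flask:** I gripped it by the neck and lowered it until it touched the seat. Its bottom came to rest about 0.042–0.043 above the worktop. It stood there released, with the arm still aside.

**Pressing the stopper:** I swung the arm over by the knob, let go, and pushed the knob's top down with shut fingers. Collar drag was about 5 N and the total reached 11 N, with about 1.9 mm of travel after contact. That puts the pad force at roughly 6–7.5 N. It is worked out from the wrist force and travel and could not be read directly after letting go.

**Last checks:** The final pictures show the pad on the stopper, centred within about 2 mm, the flask upright and the gripper clear. The black-stoppered flask and the timer still stood in place by eye; I did not measure them again.

**Checks that disagreed:**
- The first top-view reading of the cup's centre was about 4–5 mm off, because the cup's wall showed in the outline. I corrected it with the wrist and scene views before placing.
- The jaw reading on the 18 mm neck was 21 mm, which I could not explain.
- The flask may lean slightly, an estimated 0.03–0.06 rad, within the 0.15 limit.

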